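# Refit the access panel of the bench taper

### The arm

A 6-joint arm with a two-finger parallel gripper is mounted at the origin on the work surface. World frame = base frame: x ahead of the robot, y to its left, z up, the work surface at z = 0. Lengths are in m, angles in rad, forces in N, time in s.
With the tool pointing down it reaches from about 0.35 to 0.975 m from the base axis. Payload 4.9 kg.
Tool frame: the origin (TCP) lies on the mounting face of the last link; the fingertips stand 173 mm ahead of it and the grasp point (between the pads) lies 155 mm ahead of it; z points along the fingers, y is the direction in which the jaws open and shut (so a half turn about z gives the same grasp; the last joint's range is limited). The gripper opens to 85 mm and grips with 20 to 120 N. Pads are 22 mm wide; open, the fingers measure 114 mm over their backs; the gripper's body (76 mm by 85 mm) begins 54 mm behind the grasp point. The pads swing forward as they close: fully open they stand 13 mm farther back than shut.
Start: joints at [-1.26, 0.053, 1.613, -0, 1.476, -0.119], TCP at [0.26, -0.568, 0.405] pointing down, gripper open.
Joint ranges: [-3.01, 3.01], [-1.01, 2.22], [0.06, 2.58], [-1.02, 4.17], [0.09, 2.62], [-3.14, 3.14]. Speed limits (rad/s): [2.57, 2.57, 3.14, 3.14, 3.14, 3.14].

### API

Orientations are given as a unit quaternion [w, x, y, z].
In Python, from plant import manip gives the robot as it stands.
- The arm moves only by the tool play_rows, never from a script. Its argument "increments" is a list of rows, each an object with "offset": the shift along the tool's x, y, z in mm, a list of three; "twist": the turn about the tool's z in rad; "grip": the opening, from 0 (shut) to 1 (fully open). In form: [{"offset": [dx, dy, dz], "twist": twist, "grip": grip}, ...]. A call has 1 to 5 rows; each row is the pose to reach, as a shift and turn from the pose commanded when the call began, along the tool's axes at that moment; what a row does not reach only later rows make up. A row lasts 1/12 s, in which the tool goes at most 41.7 mm and 7.16 degrees, less where a joint would pass 70% of its speed; a pose out of reach is approached as far as the arm can. A call with a gripper value outside its range is refused whole. The fingers move at their own pace and stop on an object; the grip force is fixed at half the most. Time passes only in rows, so rows that repeat a pose let the fingers close. It gives the time, the measured TCP pose, the force and the opening at its end, in the units of the state.
- manip.state(): the state, without advancing time (a new reading comes with each control period).
- manip.grab_frame(name): name is "scene" or "side" or "wrist"; returns the picture (480x640x3 uint8, blue, green, red); there is no depth.
- manip.get_calibration(name): a dict with "fx", "fy", "cx", "cy" (pixels), "T" (4x4, takes a point from camera to world coordinates). Camera axes: x right, y down, z forward; pixel columns grow to the right and rows downward; lengths in m; the calibration is good to about 2 mm. A picture is of the moment at which its call begins: read the wrist's pose just before it. get_calibration takes no time and is no camera call; for the wrist camera it gives the pose at the moment of the call.
- manip.job_done(): hands the job in, once; it reports no verdict.
Trained networks look in the newest picture that a camera, given by its name, has taken for a name from the list of things; names that differ only in an ending like _2 or _b are one class to them, and where a whole thing is asked for, a point or a joint stands for the part that bears it (a point fixed in the world has none). Each returns a list of dicts, best first, with "p" (0 to 1); they miss things now and then, are a little off and sometimes report something else, mostly with a low value. They report only what shows in the picture. A call takes as long as a camera call.
- manip.boxes_of(query, camera): "xyz" ([x, y, z] in m, in the coordinates of the camera as it stood for that picture, good to about 4 mm: the middle of the surface that is visible of it).
- manip.tip_of(query, camera): "xyz" ([x, y, z] in m, in the coordinates of the camera as it stood for that picture, good to about 4 mm: a listed point, or the origin of a listed thing).
The state is a dict: "time": time; "joint_pos": joint angles; "joint_vel": joint speeds; "joint_efforts": joint torques, N m; "tool_pos": TCP position; "tool_rot": TCP orientation; "contact_force": force on the tool from outside, world axes, zero at the start; "ft_torque": the same for the moment, N m; "gripper_width": opening from 0.0 (shut) to 1.0 (fully open).
Only numpy, scipy, OpenCV 4.12 (cv2) and the standard library are available. Lean on these libraries where they do the work, as an engineer would, in place of code of your own. Each camera call takes 0.05 s, during which the arm holds its last target. There are 200 camera calls.

### The job

Put the large loose steel cover panel back into the hatch of the grey taping machine. It is longer than the opening: tilt it, tuck its lower end deep under the frame's lip on the robot's side, lower the other end past the far lip, and slide it back until it drops and lies flat on the ledges, with both ends under their lips; then let go. Be gentle: never force the panel or the machine, and leave the other things on the bench where they are.

Things in the scene. Friction and masses are not known exactly. Their poses are not given: they have to be found in the camera images.
- hatch (a point): nominal centre of the hatch in the taping machine's top, level with the frame's top face, 70 mm over the bench. x runs along the hatch from its deep end (robot's side) to its shallow end (far side), z up. The aluminium frame is bolted in slots: it is off by up to 11 mm along x, either way; that is NOT in the readings and must be felt or seen. Its numbers below are from its own true centre
- taper: the taping machine, a grey box 340 x 210 mm (x by y), 66 mm high, fixed; origin at its underside, axes as the hatch. A control box on its top (x 135 to 169, y -103 to -53) reaches 115 mm over the bench. Frame opening: 158 mm long (x -79 to 79), 126 mm wide (y -63 to 63); walls below it at y -63 and 63. Panel or robot may press on machine and frame with up to 40 N; 4 N is ample to feel a wall
- deep_lip (a point): nominal middle of the deep lip's edge (79 mm to -x of the hatch, at its height; same unmeasured offset). Lip: end strip of the frame's 4 mm top plate. Under it a pocket 28 mm deep: rigid end wall at frame x -107. Pocket floor: a raised step from x -107 to -92, 19 mm below the frame's top (5 mm above the ledge), then the ledge from x -92 to -72, 24 mm below the top
- shallow_lip (a point): nominal middle of the shallow lip's edge (79 mm to +x, same offset). Under the 4 mm lip a pocket 12 mm deep: rigid end wall at frame x 91; ledge from x 70 to 91, 24 mm below the top; 10 mm wide side ledges join both ends. Slid against this wall, the panel's deep end has left the step (3 mm play) and drops on to the ledge; the step then keeps it from sliding back
- panel_handle (a point): centre of the handle bar of the large panel: a steel plate 180 x 120 x 6 mm (x, y, z), 0.3 to 0.55 kg, symmetric, either end may go first. Black bar in its middle: 14 mm thick (x; grip across it), 70 mm long (y), 18 mm high, centre 37 mm above the plate's underside, on two 12 mm posts at y -29 and 29. z up, on the handle's side. Seated, the bar's centre is 13 mm above the frame's top
- panel_end_a (a point): middle of the lower edge of the plate at its -x end (90 mm from the centre, on the underside)
- panel_end_b (a point): middle of the lower edge of the plate at its +x end
- small_cover: a smaller cover of the same make, 110 x 90 mm plate with the same handle; bystander, leave alone. Origin: centre of its underside
- tape1: roll of packing tape lying flat, 100 mm across, 48 mm high; bystander, on the robot's side. Origin: centre of its underside
- tape2: another such roll, at the far side; bystander
- tape3: another such roll, at the far side; bystander
- screwdriver: screwdriver lying on the bench; bystander
- carton: small cardboard carton 130 x 100 x 80 mm; bystander
- jar: jar 60 mm across, 80 mm high; bystander

How it is judged:
On the way:
1. the panel is tilted, its lower end tucked under the deep lip while its other end is still above the frame (((x of panel_end_a in the frame of hatch below -0.089 m and z of panel_end_a in the frame of hatch between -0.03 and -0.01 m and z of panel_end_b in the frame of hatch above 0 m) or (x of panel_end_b in the frame of hatch below -0.089 m and z of panel_end_b in the frame of hatch between -0.03 and -0.01 m and z of panel_end_a in the frame of hatch above 0 m))), for 0.1 s.
At the end, for the whole second after the job is handed in: the panel lies flat, at rest, on the ledges in the hatch: both ends' undersides at ledge height (24 mm below the frame's top, within about 2 mm), so off the step and under both lips; its middle within 18 mm of the hatch point, in line within 0.08 rad; bystanders within 20 mm of their start (z of panel_end_a in the frame of hatch between -0.0265 and -0.0218 m and z of panel_end_b in the frame of hatch between -0.0265 and -0.0218 m and angle between panel_handle's own z axis and vertical below 0.03 rad and horizontal distance between panel_handle and hatch below 0.018 m and angle between the x axis of panel_handle and the x axis of hatch, either way round below 0.08 rad and linear speed of panel below 0.01 m/s); the robot touches nothing.
It fails at once if the panel was pushed against the machine with more than 40 N (contact force between panel and taper above 40 N).
It fails at once if the robot pressed on the machine with more than 40 N (contact force between the arm and taper above 40 N).
It fails at once if the fingers pressed on the machine with more than 40 N (contact force between the fingers and taper above 40 N).
It fails at once if a bystander was moved by more than 20 mm (distance of any of small_cover, tape1, tape2, tape3, screwdriver, carton, jar from where it was at the start of the episode above 0.02 m).
It also fails if it takes over 58 s, if anything falls off the work surface, if the arm or the gripper's body presses on something with over 40 N, if the wrist force passes 120 N, or if a joint passes its speed limit or range.

## Working session

There is one attempt and no reset: what is moved stays moved. The work goes in short steps, Python scripts to look and compute and a tool call to move; the robot and the scene stay as the last step left them, time stands still between calls to the robot, and variables do not carry over. Pictures are saved under pics/ and viewed, about 8 in all and at most 12, crops included, and the job is handed in when it is done.

Besides the shell and the picture viewer there is one more tool, called after ">>>" as a command line: name --argument value ..., lists and objects as JSON in quotes. play_rows: Moves the arm, as the interface text tells. Its arguments: {"type":"object","properties":{"increments":{"type":"array"}},"required":["increments"]}

```bash
ls; mkdir -p pics; cat > h.py <<'E'
import numpy as np, cv2
from scipy.spatial.transform import Rotation as R
from plant import manip
def w(cam,p,T=None):
    T=np.array(manip.get_calibration(cam)["T"]) if T is None else T
    return (T@np.r_[p,1])[:3]
def rot(q): return R.from_quat(np.r_[q[1:],q[0]])
E
python3 - <<'E'
from h import *
print(manip.state())
for c in ["scene","side","wrist"]:
    cv2.imwrite(f"pics/{c}0.png",manip.grab_frame(c))
    k=manip.get_calibration(c); print(c,k["fx"],k["cx"],k["cy"],np.round(k["T"],3).tolist())
for c in ["scene","side"]:
    for n in ["hatch","deep_lip","shallow_lip","panel_handle","panel_end_a","taper","small_cover","tape1","screwdriver","carton","jar"]:
        print(c,n,[(np.round(w(c,d["xyz"]),3).tolist(),round(d["p"],2)) for d in manip.tip_of(n,c)])
E
```

```text
pics
{'time': 0.0, 'joint_pos': array([-1.25999967e+00,  5.33461055e-02,  1.61429054e+00, -6.69241967e-06,
        1.47600635e+00, -1.18990689e-01]), 'joint_vel': array([-7.26014778e-04,  1.83364153e-04,  9.51389264e-04,  8.98065543e-05,
       -9.86471763e-04,  4.53804454e-04]), 'joint_efforts': array([ 5.87070354e-04, -3.93685949e+01, -3.70175099e+01, -9.16528370e-05,
        7.11486849e-03, -7.79474021e-06]), 'tool_pos': array([ 0.2603452 , -0.5678975 ,  0.40347139]), 'tool_rot': array([-1.02013844e-03,  9.76998492e-01,  2.13243747e-01, -1.01481604e-04]), 'contact_force': array([-0.14908007, -0.19140741,  0.08040382]), 'ft_torque': array([-0.01179115,  0.00444417,  0.01447685]), 'gripper_width': 1.0023652538723158}
scene 544.9230074536999 314.6049379822654 236.5454416999618 [[0.244, 0.679, -0.692, 1.486], [0.97, -0.177, 0.169, -0.222], [-0.008, -0.713, -0.701, 0.997], [0.0, 0.0, 0.0, 1.0]]
side 481.5392977741954 323.69834210343737 243.2129184658127 [[-0.964, -0.154, 0.218, 0.302], [-0.266, 0.624, -0.735, 0.845], [-0.023, -0.766, -0.642, 0.826], [0.0, 0.0, 0.0, 1.0]]
wrist 343.2217
[... 921 characters left out ...]
63)]
side shallow_lip [([0.669, -0.132, 0.069], 0.73)]
side panel_handle [([0.555, 0.228, 0.04], 0.66), ([0.368, -0.419, -0.0], 0.34), ([0.593, -0.119, 0.069], 0.21)]
side panel_end_a [([0.651, 0.238, 0.001], 0.77), ([0.465, 0.217, 0.003], 0.59)]
side taper [([0.594, -0.116, 0.005], 0.86)]
side small_cover [([0.503, 0.46, 0.002], 0.59), ([0.354, 0.074, 0.001], 0.5)]
side tape1 [([0.354, 0.072, 0.002], 0.84), ([0.802, 0.07, 0.002], 0.77), ([0.79, 0.188, 0.003], 0.68), ([0.366, -0.421, -0.0], 0.62)]
side screwdriver [([0.329, 0.444, -0.002], 0.81), ([0.647, 0.238, 0.002], 0.27)]
side carton [([0.676, 0.43, 0.002], 0.83)]
side jar [([0.369, -0.42, -0.001], 0.92), ([0.515, -0.108, 0.074], 0.43)]
```

View pics/scene0.png

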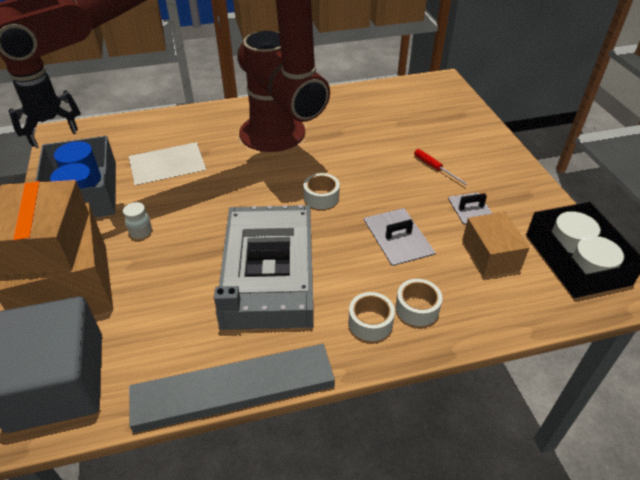

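View pics/side0.png

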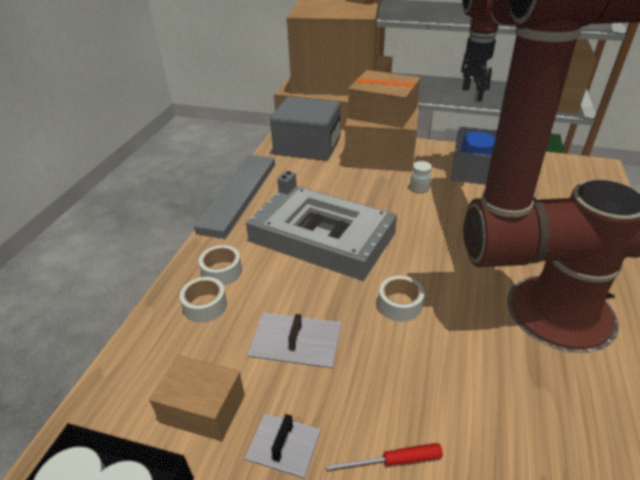

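The scene shows the taper (opening about pixel 267,257), the panel handle at (399,230), the small cover at (470,205) and the tape rolls. The network positions from both views agree to about 4 mm. The tool can't tilt, so I'll grip the bar by its ends, which lets the panel pivot. I'll set the tilt against the shallow lip. First I move above the panel.

>>> play_rows --increments '[{"offset": [28, -28, 0], "twist": 0.08, "grip": 1}, {"offset": [56, -56, 0], "twist": 0.16, "grip": 1}, {"offset": [84, -84, 0], "twist": 0.24, "grip": 1}, {"offset": [112, -112, 0], "twist": 0.32, "grip": 1}, {"offset": [140, -140, 0], "twist": 0.32, "grip": 1}]'

```text
time: 1.67
tool_pos: [0.3295, -0.3809, 0.4047]
tool_rot: [0.0, 0.999, 0.053, 0.0]
contact_force: [0.8, 0.2, 1.1]
gripper_width: 1.002
```

>>> play_rows --increments '[{"offset": [18, -36, 5], "twist": 0, "grip": 1}, {"offset": [36, -72, 10], "twist": 0, "grip": 1}, {"offset": [54, -108, 15], "twist": 0, "grip": 1}, {"offset": [72, -144, 20], "twist": 0, "grip": 1}, {"offset": [90, -180, 20], "twist": 0, "grip": 1}]'

```text
time: 2.08
tool_pos: [0.399, -0.1917, 0.3838]
tool_rot: [-0.0, 0.999, 0.055, -0.0]
contact_force: [0.9, 0.2, -0.0]
gripper_width: 0.996
```

>>> play_rows --increments '[{"offset": [18, -36, 0], "twist": 0, "grip": 1}, {"offset": [36, -72, 0], "twist": 0, "grip": 1}, {"offset": [54, -108, 0], "twist": 0, "grip": 1}, {"offset": [72, -144, 0], "twist": 0, "grip": 1}, {"offset": [90, -180, 0], "twist": 0, "grip": 1}]'

```text
time: 2.5
tool_pos: [0.4689, -0.0029, 0.3851]
tool_rot: [0.0, 0.998, 0.055, 0.001]
contact_force: [0.2, -0.1, 0.5]
gripper_width: 1.002
```

>>> play_rows --increments '[{"offset": [18, -36, 0], "twist": 0, "grip": 1}, {"offset": [36, -72, 0], "twist": 0, "grip": 1}, {"offset": [54, -108, 0], "twist": 0, "grip": 1}, {"offset": [72, -144, 0], "twist": 0, "grip": 1}, {"offset": [90, -180, 0], "twist": 0, "grip": 1}]'

```text
time: 2.92
tool_pos: [0.5388, 0.186, 0.3849]
tool_rot: [0.0, 0.998, 0.055, 0.0]
contact_force: [0.4, -1.2, 0.9]
gripper_width: 1.002
```

```bash
cat >> h.py <<'E'
def st():
    s=manip.state(); X=rot(s["tool_rot"]).as_matrix()
    print("t%.2f"%s["time"],"pos",np.round(s["tool_pos"]*1e3,1),"psi %.3f"%np.arctan2(X[1,0],X[0,0]),"zax",np.round(X[:,2],3),"F",np.round(s["contact_force"],1),"M",np.round(s["ft_torque"],2),"g %.3f"%s["gripper_width"]); return s,X
def plan(tgt,psi):
    s,X=st(); d=X.T@(np.array(tgt)-s["tool_pos"]); p=np.arctan2(X[1,0],X[0,0])
    print("offset mm",np.round(d*1e3,1),"twist %.3f"%((p-psi+np.pi)%(2*np.pi)-np.pi))
def look(names,cam="wrist",save=None):
    T=np.array(manip.get_calibration(cam)["T"]); im=manip.grab_frame(cam)
    if save: cv2.imwrite(save,im)
    for n in names: print(cam,n,[(np.round(w(cam,d["xyz"],T)*1e3,1).tolist(),round(d["p"],2)) for d in manip.tip_of(n,cam)])
    return im
E
python3 - <<'E'
from h import *
plan([.555,.229,.34],.11)
look(["panel_handle","panel_end_a","tape1"],save="pics/w1.png")
E
```

```text
t2.92 pos [538.8 186.  384.9] psi 0.110 zax [ 0.001 -0.    -1.   ] F [ 0.4 -1.2  0.9] M [ 0.03 -0.05 -0.06] g 1.002
offset mm [ 20.8 -40.9  44.9] twist 0.000
wrist panel_handle [([554.9, 227.7, 36.0], 0.78), ([325.0, 443.6, 2.0], 0.66)]
wrist panel_end_a [([644.6, 236.3, -5.0], 0.84), ([467.8, 218.1, -1.9], 0.61), ([500.2, 458.3, -0.1], 0.18)]
wrist tape1 [([348.8, 71.9, -1.9], 0.72)]
```

>>> play_rows --increments '[{"offset": [11, -21, 30], "twist": 0, "grip": 1}, {"offset": [20, -41, 60], "twist": 0, "grip": 1}, {"offset": [20, -41, 95], "twist": 0.003, "grip": 1}, {"offset": [20, -41, 125], "twist": 0.003, "grip": 1}, {"offset": [20, -41, 125], "twist": 0.003, "grip": 1}]'

```text
time: 3.53
tool_pos: [0.551, 0.2248, 0.2521]
tool_rot: [0.002, 0.999, 0.053, -0.007]
contact_force: [-1.4, -0.5, -0.5]
gripper_width: 1.002
```

```bash
python3 - <<'E'
from h import *
plan([.556,.228,.19],.107)
look(["panel_handle","panel_end_a"],save="pics/w2.png")
E
```

```text
t3.53 pos [551.  224.8 252.1] psi 0.105 zax [-0.013 -0.004 -1.   ] F [-1.4 -0.5 -0.5] M [ 0.02  0.05 -0.04] g 1.002
offset mm [ 6.2 -2.8 62.1] twist -0.002
wrist panel_handle [([551.2, 226.7, 36.9], 0.98)]
wrist panel_end_a [([642.4, 234.2, -1.8], 0.83), ([466.0, 220.4, 0.8], 0.67)]
```

View pics/w2.png

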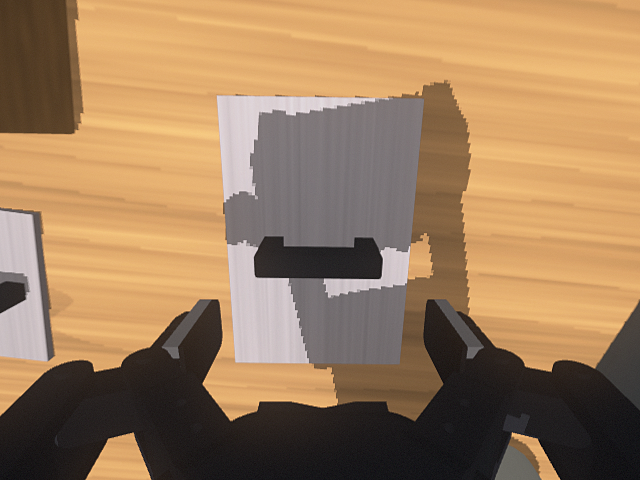

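The wrist view shows the bar at (318,257), centred between the open pads (222 and 424). I'll settle, then descend.

>>> play_rows --increments '[{"offset": [0, 0, 0], "twist": 0, "grip": 1}, {"offset": [0, 0, 0], "twist": 0, "grip": 1}, {"offset": [0, 0, 0], "twist": 0, "grip": 1}]'

```text
time: 3.93
tool_pos: [0.5548, 0.2267, 0.2623]
tool_rot: [-0.0, 0.999, 0.053, 0.002]
contact_force: [0.9, -0.6, 0.0]
gripper_width: 1.005
```

```bash
python3 - <<'E'
from h import *
plan([.556,.228,.19],.107)
look(["panel_handle","panel_end_a"])
E
```

```text
t3.93 pos [554.8 226.7 262.3] psi 0.106 zax [ 0.004  0.001 -1.   ] F [ 0.9 -0.6  0. ] M [-0.04 -0.01  0.09] g 1.005
offset mm [ 1.1 -1.1 72.3] twist -0.001
wrist panel_handle [([550.7, 224.4, 36.5], 0.71)]
wrist panel_end_a [([642.6, 236.5, -4.1], 0.86), ([464.6, 220.3, 0.0], 0.65)]
```

>>> play_rows --increments '[{"offset": [0, -1, 25], "twist": 0, "grip": 1}, {"offset": [0, -1, 50], "twist": 0, "grip": 1}, {"offset": [0, -1, 65], "twist": 0, "grip": 1}, {"offset": [0, -1, 71], "twist": 0, "grip": 1}, {"offset": [0, -1, 71], "twist": 0, "grip": 1}]'

```text
time: 4.5
tool_pos: [0.553, 0.2275, 0.1868]
tool_rot: [0.0, 0.999, 0.053, -0.002]
contact_force: [-0.2, -0.8, 0.5]
gripper_width: 0.997
```

>>> play_rows --increments '[{"offset": [0, 0, 0], "twist": 0, "grip": 0.9}, {"offset": [0, 0, 0], "twist": 0, "grip": 0.8}, {"offset": [0, 0, 0], "twist": 0, "grip": 0.7}, {"offset": [0, 0, 0], "twist": 0, "grip": 0.6}, {"offset": [0, 0, 0], "twist": 0, "grip": 0.5}]'

```text
time: 4.92
tool_pos: [0.5547, 0.228, 0.1908]
tool_rot: [-0.0, 0.999, 0.053, 0.002]
contact_force: [-0.6, -0.2, 6.6]
gripper_width: 0.802
```

>>> play_rows --increments '[{"offset": [0, 0, 0], "twist": 0, "grip": 0.3}, {"offset": [0, 0, 0], "twist": 0, "grip": 0.3}, {"offset": [0, 0, 0], "twist": 0, "grip": 0.3}, {"offset": [0, 0, 0], "twist": 0, "grip": 0.3}]'

```text
time: 5.25
tool_pos: [0.5547, 0.2279, 0.1908]
tool_rot: [-0.0, 0.999, 0.053, 0.002]
contact_force: [-1.8, -1.4, 6.0]
gripper_width: 0.806
```

```bash
python3 - <<'E'
from h import *
st()
E
```

```text
t5.25 pos [554.7 227.9 190.8] psi 0.107 zax [ 0.003  0.    -1.   ] F [-1.8 -1.4  6. ] M [-0.41  0.22 -0.01] g 0.806
```

>>> play_rows --increments '[{"offset": [0, 0, -10], "twist": 0, "grip": 0.3}, {"offset": [0, 0, -30], "twist": 0, "grip": 0.3}, {"offset": [0, 0, -60], "twist": 0, "grip": 0.3}, {"offset": [0, 0, -90], "twist": 0, "grip": 0.3}, {"offset": [0, 0, -110], "twist": 0, "grip": 0.3}]'

```text
time: 5.67
tool_pos: [0.5537, 0.2278, 0.301]
tool_rot: [-0.0, 0.999, 0.053, 0.001]
contact_force: [1.4, -0.8, -3.8]
gripper_width: 0.805
```

```bash
python3 - <<'E'
from h import *
st()
out=[]
c,yaw=np.array([.592,-.119]),-.19
def proj(k,P):
    p=np.linalg.inv(np.array(k["T"]))@np.r_[P,1]; return np.array([k["fx"]*p[0]/p[2]+k["cx"],k["fy"]*p[1]/p[2]+k["cy"]])
D=np.array([[np.cos(yaw),-np.sin(yaw)],[np.sin(yaw),np.cos(yaw)]])
for cam in ["scene","side"]:
    k=manip.get_calibration(cam); im=cv2.imread(f"pics/{cam}0.png")
    f=lambda x,y,z=.07: proj(k,np.r_[c+D@np.array([x,y]),z])
    o=f(0,0); S=5; a=(o-[60,60]).astype(int)
    cr=cv2.resize(im[a[1]:a[1]+118,a[0]:a[0]+78*1+40],None,fx=S,fy=S,interpolation=cv2.INTER_CUBIC)
    for L,col,z in [([(-.079,-.063),(.079,-.063),(.079,.063),(-.079,.063)],(0,0,255),.07),([(-.17,-.105),(.17,-.105),(.17,.105),(-.17,.105)],(0,255,0),.066)]:
        q=np.array([(f(*p,z)-a+.5)*S for p in L]).astype(int); cv2.polylines(cr,[q.reshape(-1,1,2)],True,col,1)
    out.append(cr); print(cam,a,"px/mm along x",(f(.005,0)-f(-.005,0))/10)
cv2.imwrite("pics/c1.png",cv2.resize(np.hstack(out),None,fx=.675,fy=.675,interpolation=cv2.INTER_AREA))
E
```

```text
t5.67 pos [553.7 227.8 301. ] psi 0.107 zax [ 0.002  0.001 -1.   ] F [ 1.4 -0.8 -3.8] M [-0.   -0.08  0.04] g 0.805
scene [207 191] px/mm along x [-0.00201056  0.30488773]
side [261 157] px/mm along x [-0.34257612 -0.09569724]
```

View pics/c1.png

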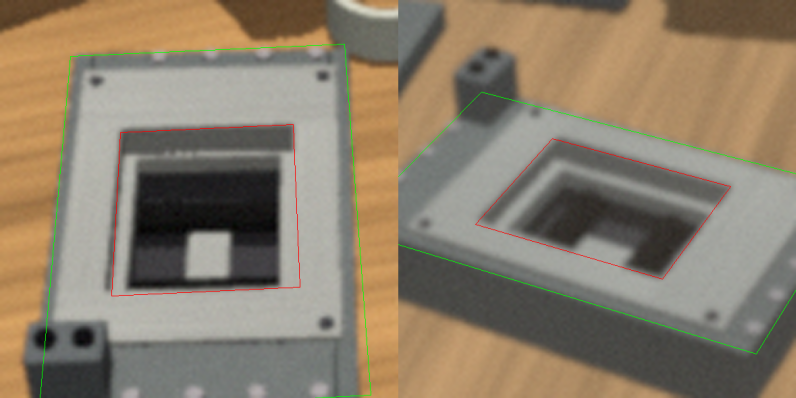

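The overlay shows the opening within a few mm of the networks' centre (.592,-.119) at yaw -0.19. I'll carry the panel higher toward the deep side and refine with the wrist camera.

>>> play_rows --increments '[{"offset": [-6, 20, -20], "twist": 0.02, "grip": 0.3}, {"offset": [-15, 50, -30], "twist": 0.05, "grip": 0.3}, {"offset": [-26, 87, -30], "twist": 0.08, "grip": 0.3}, {"offset": [-37, 124, -30], "twist": 0.115, "grip": 0.3}, {"offset": [-47, 160, -30], "twist": 0.15, "grip": 0.3}]'

```text
time: 6.08
tool_pos: [0.5228, 0.0624, 0.3282]
tool_rot: [-0.0, 1.0, -0.022, -0.001]
contact_force: [-0.2, -0.8, -5.8]
gripper_width: 0.806
```

>>> play_rows --increments '[{"offset": [-6, 37, 0], "twist": 0.04, "grip": 0.3}, {"offset": [-11, 74, 0], "twist": 0.08, "grip": 0.3}, {"offset": [-16, 111, 0], "twist": 0.12, "grip": 0.3}, {"offset": [-20, 140, 0], "twist": 0.147, "grip": 0.3}, {"offset": [-23, 165, 0], "twist": 0.147, "grip": 0.3}]'

```text
time: 6.5
tool_pos: [0.4927, -0.102, 0.3279]
tool_rot: [-0.0, 0.995, -0.096, -0.001]
contact_force: [1.3, 0.5, -5.0]
gripper_width: 0.799
```

>>> play_rows --increments '[{"offset": [0, 0, 0], "twist": 0, "grip": 0.3}, {"offset": [0, 0, 0], "twist": 0, "grip": 0.3}, {"offset": [0, 0, 0], "twist": 0, "grip": 0.3}]'

```text
time: 6.75
tool_pos: [0.4937, -0.0998, 0.328]
tool_rot: [-0.001, 0.995, -0.095, -0.001]
contact_force: [-0.1, -1.0, -4.5]
gripper_width: 0.804
```

```bash
python3 - <<'E'
from h import *
st()
look(["hatch","deep_lip","shallow_lip","taper","panel_handle","panel_end_a"],save="pics/w3.png")
for c in ["scene","side"]: look(["panel_handle","panel_end_a","hatch","deep_lip","shallow_lip"],c)
E
```

```text
t6.75 pos [493.7 -99.8 328. ] psi -0.191 zax [-0.001  0.001 -1.   ] F [-0.1 -1.  -4.5] M [ 0.02 -0.03  0.01] g 0.804
wrist hatch [([591.1, -124.5, 71.1], 0.87)]
wrist deep_lip []
wrist shallow_lip []
wrist taper [([588.9, -122.1, 1.3], 0.88)]
wrist panel_handle [([491.0, -100.6, 171.8], 0.7)]
wrist panel_end_a [([580.6, -120.1, 134.5], 0.6)]
scene panel_handle [([492.1, -97.4, 180.1], 0.64)]
scene panel_end_a [([406.0, -80.2, 135.7], 0.93), ([580.9, -116.0, 137.4], 0.89), ([503.7, 453.9, 1.3], 0.53)]
scene hatch [([590.6, -125.3, 68.4], 0.73)]
scene deep_lip [([514.8, -100.9, 71.2], 0.58)]
scene shallow_lip [([668.4, -137.2, 74.6], 0.63)]
side panel_handle [([493.4, -94.2, 179.0], 0.66), ([351.6, 70.7, 1.2], 0.21)]
side panel_end_a [([583.9, -116.0, 137.2], 0.93), ([403.5, -82.5, 141.8], 0.71), ([784.2, 188.4, 3.7], 0.68)]
side hatch [([592.8, -116.6, 68.7], 0.97)]
side deep_lip [([785.2, 187.2, 5.7], 0.29)]
side shallow_lip [([671.1, -131.9, 71.7], 0.94)]
```

View pics/w3.png

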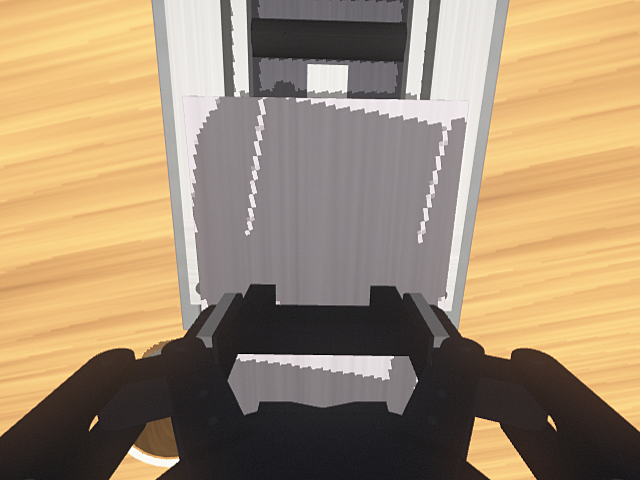

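The wrist view shows the panel held level (far edge at row 98, columns 184–468), lined up with the hatch. The opening's sides run near columns 222–226 and 439–432 at the top. I'll back-project these edges.

```bash
python3 - <<'E'
from h import *
s,X=st(); k=manip.get_calibration("wrist"); T=np.array(k["T"]); im=cv2.imread("pics/w3.png"); g=cv2.GaussianBlur(cv2.cvtColor(im,6),(3,3),0).astype(float)
def bp(u,v,z):
    d=T[:3,:3]@np.array([(u-k["cx"])/k["fx"],(v-k["cy"])/k["fy"],1]); P=T[:3,3]+d*(z-T[2,3])/d[2]
    return P,X.T@(P-s["tool_pos"])*1e3
for v in [5,20,50,80]:
    d=np.gradient(g[v]); r=[]
    for lo,hi in [(140,185),(205,245),(415,450),(470,510)]:
        seg=np.abs(d[lo:hi]); 
        idx=[i for i in range(1,len(seg)-1) if seg[i]>8 and seg[i]>=seg[i-1] and seg[i]>seg[i+1]]
        r.append([(lo+i,round(float(bp(lo+i,v,.07)[1][1]),1),int(d[lo+i])) for i in idx])
    print(v,"toolx %.0f"%bp(320,v,.07)[1][0],r)
for v in [98,110,140,200,250]:
    d=np.gradient(g[v]); r=[]
    for lo,hi in [(175,215),(440,480)]:
        seg=np.abs(d[lo:hi]); idx=[i for i in range(1,len(seg)-1) if seg[i]>8 and seg[i]>=seg[i-1] and seg[i]>seg[i+1]]
        r.append([(lo+i,round(float(bp(lo+i,v,s["tool_pos"][2]-.186)[1][1]),1),int(d[lo+i])) for i in idx])
    print("panel",v,"toolx %.0f"%bp(320,v,s["tool_pos"][2]-.186)[1][0],r)
E
```

```text
t7.70 pos [ 494.  -100.3  328.7] psi -0.190 zax [-0.  0. -1.] F [ 0.2 -0.8 -4.9] M [-0.05  0.01 -0.02] g 0.804
5 toolx 146 [[(151, -98.3, -25), (164, -90.8, 21)], [(220, -58.6, -58), (230, -52.9, 58)], [(429, 61.4, -56), (439, 67.2, 49)], [(496, 99.9, -23), (508, 106.8, 16)]]
20 toolx 139 [[(153, -98.2, -23), (165, -91.2, 21)], [(221, -58.7, -57), (231, -52.9, 56)], [(427, 60.9, -57), (438, 67.3, 53)], [(493, 99.2, -23), (506, 106.7, 22)]]
50 toolx 123 [[(155, -99.2, -23), (168, -91.4, 22)], [(222, -59.4, -57), (232, -53.5, 57)], [(424, 60.4, -55), (435, 66.9, 52)], [(489, 99.0, -24), (501, 106.1, 21)]]
80 toolx 107 [[(158, -99.6, -14), (171, -91.7, 21)], [(223, -60.1, -56), (233, -54.1, 59)], [(421, 59.9, -55), (431, 66.0, 51)], [(485, 98.7, -20), (497, 106.0, 16)]]
panel 98 toolx 88 [[], []]
panel 110 toolx 83 [[(210, -47.3, -17)], []]
panel 140 toolx 71 [[(176, -63.1, 24), (197, -54.0, -34)], [(442, 51.8, 33), (447, 53.9, -31), (464, 61.3, 39), (476, 66.4, -23)]]
panel 200 toolx 45 [[(181, -63.9, 26), (192, -59.0, -39)], [(456, 60.6, 38), (467, 65.6, -24)]]
panel 250 toolx 21 [[(185, -64.8, 26), (196, -59.6, -40)], [(450, 60.3, 38), (460, 65.0, -25), (470, 69.7, 16)]]
```

>>> play_rows --increments '[{"offset": [25, 0, 0], "twist": 0.015, "grip": 0.3}, {"offset": [60, 0.5, 0], "twist": 0.015, "grip": 0.3}, {"offset": [95, 1, 0], "twist": 0.015, "grip": 0.3}, {"offset": [120, 1, 0], "twist": 0.015, "grip": 0.3}, {"offset": [133, 1, 0], "twist": 0.015, "grip": 0.3}]'

```text
time: 8.12
tool_pos: [0.6269, -0.127, 0.3287]
tool_rot: [0.0, 0.995, -0.102, 0.001]
contact_force: [0.5, 0.1, -4.6]
gripper_width: 0.806
```

>>> play_rows --increments '[{"offset": [0, 0, 10], "twist": 0, "grip": 0.3}, {"offset": [0, 0, 25], "twist": 0, "grip": 0.3}, {"offset": [0, 0, 40], "twist": 0, "grip": 0.3}, {"offset": [0, 0, 54], "twist": 0, "grip": 0.3}, {"offset": [0, 0, 54], "twist": 0, "grip": 0.3}]'

```text
time: 8.53
tool_pos: [0.6217, -0.1256, 0.2684]
tool_rot: [-0.001, 0.995, -0.102, -0.005]
contact_force: [-1.1, 1.1, -5.1]
gripper_width: 0.802
```

>>> play_rows --increments '[{"offset": [0, 0, 0], "twist": 0, "grip": 0.3}, {"offset": [0, 0, 0], "twist": 0, "grip": 0.3}]'

```text
time: 8.7
tool_pos: [0.6242, -0.1263, 0.2747]
tool_rot: [0.0, 0.995, -0.102, -0.0]
contact_force: [1.2, 0.2, -4.5]
gripper_width: 0.801
```

```bash
python3 - <<'E'
from h import *
plan([.592+.035*.979,-.1197-.035*.2036,.261],-.205)
cv2.imwrite("pics/s4.png",np.hstack([cv2.resize(manip.grab_frame("scene")[150:350,180:350],None,fx=2.3,fy=2.3),cv2.resize(manip.grab_frame("side")[130:330,230:400],None,fx=2.3,fy=2.3)]))
E
```

```text
t8.70 pos [ 624.2 -126.3  274.7] psi -0.205 zax [-0. -0. -1.] F [ 1.2  0.2 -4.5] M [-0.04 -0.06 -0.03] g 0.801
offset mm [ 2.2  0.1 13.7] twist -0.000
```

View pics/s4.png

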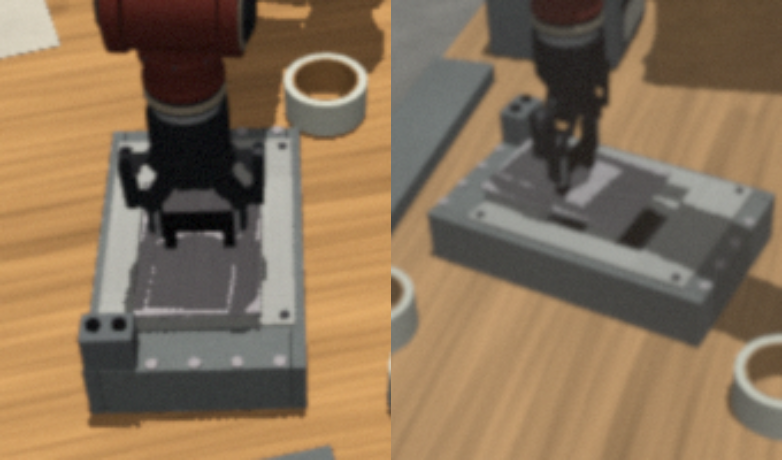

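The panel hovers over the hatch, b end over the far frame and clear of the control box. I'll lower it until it touches.

>>> play_rows --increments '[{"offset": [0, 0, 4], "twist": 0, "grip": 0.3}, {"offset": [0, 0, 8], "twist": 0, "grip": 0.3}, {"offset": [0, 0, 10], "twist": 0, "grip": 0.3}, {"offset": [0, 0, 11], "twist": 0, "grip": 0.3}, {"offset": [0, 0, 11], "twist": 0, "grip": 0.3}]'

```text
time: 9.22
tool_pos: [0.6243, -0.1263, 0.2631]
tool_rot: [-0.0, 0.995, -0.102, -0.001]
contact_force: [-0.2, -0.4, -5.5]
gripper_width: 0.802
```

>>> play_rows --increments '[{"offset": [0, 0, 1], "twist": 0, "grip": 0.3}, {"offset": [0, 0, 2], "twist": 0, "grip": 0.3}, {"offset": [0, 0, 2], "twist": 0, "grip": 0.3}]'

```text
time: 9.47
tool_pos: [0.6244, -0.1263, 0.2615]
tool_rot: [-0.0, 0.995, -0.102, -0.0]
contact_force: [0.4, -0.7, -4.0]
gripper_width: 0.802
```

>>> play_rows --increments '[{"offset": [0, 0, 1], "twist": 0, "grip": 0.3}, {"offset": [0, 0, 2], "twist": 0, "grip": 0.3}, {"offset": [0, 0, 2], "twist": 0, "grip": 0.3}]'

```text
time: 9.72
tool_pos: [0.6246, -0.1264, 0.2607]
tool_rot: [0.0, 0.995, -0.102, 0.0]
contact_force: [-2.1, -0.0, 0.4]
gripper_width: 0.798
```

```bash
python3 - <<'E'
from h import *
st()
E
```

```text
t9.72 pos [ 624.6 -126.4  260.7] psi -0.205 zax [ 0. -0. -1.] F [-2.1 -0.   0.4] M [-0.03  0.33  0.01] g 0.798
```

>>> play_rows --increments '[{"offset": [0, 0, 1], "twist": 0, "grip": 0.3}, {"offset": [0, 0, 2], "twist": 0, "grip": 0.3}, {"offset": [0, 0, 2], "twist": 0, "grip": 0.3}]'

```text
time: 9.97
tool_pos: [0.6248, -0.1264, 0.2603]
tool_rot: [0.0, 0.995, -0.102, 0.0]
contact_force: [-8.4, 3.3, 8.3]
gripper_width: 0.803
```

>>> play_rows --increments '[{"offset": [0, 0, 1], "twist": 0, "grip": 0.3}, {"offset": [0, 0, 2], "twist": 0, "grip": 0.3}, {"offset": [0, 0, 2], "twist": 0, "grip": 0.3}]'

```text
time: 10.22
tool_pos: [0.6248, -0.1264, 0.26]
tool_rot: [0.0, 0.995, -0.102, -0.0]
contact_force: [-12.9, 2.5, 16.0]
gripper_width: 0.804
```

```bash
python3 - <<'E'
from h import *
st()
E
```

```text
t10.22 pos [ 624.8 -126.4  260. ] psi -0.205 zax [-0. -0. -1.] F [-12.9   2.5  16. ] M [ 0.45  1.7  -0.03] g 0.804
```

The pivot friction holds, and the lip's friction (-13 N in x) works against the tilt. Sliding toward the deep side while lightly loaded reverses that friction.

>>> play_rows --increments '[{"offset": [-2, 0, 0], "twist": 0, "grip": 0.3}, {"offset": [-4, 0, 0], "twist": 0, "grip": 0.3}, {"offset": [-6, 0, 0], "twist": 0, "grip": 0.3}, {"offset": [-6, 0, 0], "twist": 0, "grip": 0.3}]'

```text
time: 10.55
tool_pos: [0.6204, -0.1257, 0.259]
tool_rot: [0.001, 0.995, -0.102, 0.005]
contact_force: [5.0, -0.8, 7.1]
gripper_width: 0.802
```

```bash
python3 - <<'E'
from h import *
st()
for c in ["scene","side"]: look(["panel_handle","panel_end_a"],c)
E
```

```text
t10.55 pos [ 620.4 -125.7  259. ] psi -0.205 zax [ 0.009 -0.003 -1.   ] F [ 5.  -0.8  7.1] M [-0.16 -1.42  0.03] g 0.802
scene panel_handle [([620.2, -122.4, 109.6], 0.72)]
scene panel_end_a [([710.1, -144.3, 72.6], 0.97), ([537.6, -108.4, 63.5], 0.61)]
side panel_handle [([619.5, -123.4, 110.5], 0.77)]
side panel_end_a [([538.9, -105.1, 67.9], 0.96), ([710.5, -142.6, 71.9], 0.61)]
```

>>> play_rows --increments '[{"offset": [-1, 0, 1], "twist": 0, "grip": 0.3}, {"offset": [-2, 0, 2], "twist": 0, "grip": 0.3}, {"offset": [-3, 0, 3], "twist": 0, "grip": 0.3}, {"offset": [-3, 0, 3], "twist": 0, "grip": 0.3}]'

```text
time: 11.18
tool_pos: [0.6171, -0.125, 0.2551]
tool_rot: [0.001, 0.995, -0.102, 0.003]
contact_force: [4.0, -1.1, 6.5]
gripper_width: 0.803
```

>>> play_rows --increments '[{"offset": [-0.5, 0, 1], "twist": 0, "grip": 0.3}, {"offset": [-1, 0, 2], "twist": 0, "grip": 0.3}, {"offset": [-1, 0, 2], "twist": 0, "grip": 0.3}]'

```text
time: 11.43
tool_pos: [0.6158, -0.1249, 0.2531]
tool_rot: [0.001, 0.995, -0.103, 0.003]
contact_force: [0.5, 0.2, 7.3]
gripper_width: 0.804
```

```bash
python3 - <<'E'
from h import *
st()
for c in ["scene","side"]: look(["panel_handle","panel_end_a"],c)
E
```

```text
t11.43 pos [ 615.8 -124.9  253.1] psi -0.206 zax [ 0.005 -0.002 -1.   ] F [0.5 0.2 7.3] M [-0.24 -0.82 -0.19] g 0.804
scene panel_handle [([616.8, -120.6, 105.3], 0.73)]
scene panel_end_a [([707.8, -145.1, 80.9], 0.57), ([538.3, -108.4, 44.7], 0.55)]
side panel_handle [([616.4, -124.7, 104.9], 0.74)]
side panel_end_a [([711.7, -142.6, 76.7], 0.96), ([535.1, -108.6, 53.3], 0.65)]
```

The panel is now tilted about 0.155 rad, from the geometry and the end heights. I'll lift about 4.5 mm and check again.

>>> play_rows --increments '[{"offset": [0, 0, -2], "twist": 0, "grip": 0.3}, {"offset": [0, 0, -4], "twist": 0, "grip": 0.3}, {"offset": [0, 0, -6], "twist": 0, "grip": 0.3}, {"offset": [0, 0, -6], "twist": 0, "grip": 0.3}, {"offset": [0, 0, -6], "twist": 0, "grip": 0.3}]'

```text
time: 12.15
tool_pos: [0.6136, -0.1239, 0.2546]
tool_rot: [-0.001, 0.995, -0.102, -0.002]
contact_force: [-1.2, 0.1, -4.1]
gripper_width: 0.809
```

```bash
python3 - <<'E'
from h import *
st()
for c in ["scene","side","scene","side","wrist"]: look(["panel_end_a"],c)
E
```

```text
t12.15 pos [ 613.6 -123.9  254.6] psi -0.205 zax [-0.005  0.002 -1.   ] F [-1.2  0.1 -4.1] M [-0.01  0.07 -0.04] g 0.809
scene panel_end_a [([534.0, -104.6, 50.5], 0.77), ([702.9, -144.9, 75.8], 0.7)]
side panel_end_a [([532.1, -104.7, 54.4], 0.93), ([708.3, -141.9, 74.2], 0.68)]
scene panel_end_a [([702.2, -144.0, 79.8], 0.86), ([531.1, -107.5, 50.2], 0.58)]
side panel_end_a [([709.8, -141.2, 74.5], 0.7), ([530.8, -106.4, 56.5], 0.56)]
wrist panel_end_a [([706.3, -146.5, 74.6], 0.97), ([534.9, -109.1, 56.2], 0.64)]
```

```bash
python3 - <<'E'
from h import *
im=manip.grab_frame("wrist"); cv2.imwrite("pics/w5.png",im)
k=manip.get_calibration("wrist"); s,X=st(); T=np.eye(4); T[:3,:3]=X; T[:3,3]=s["tool_pos"]
C=np.linalg.inv(np.linalg.inv(T)@np.array(k["T"]))
def row(th,y=0,top=True):
    # pivot at tool z 155; panel coords (x, h over underside)
    x,h=90,(6 if top else 0); dx=x; dz=36-h
    P=np.array([dx*np.cos(th)+dz*np.sin(th),y,155+dz*np.cos(th)-dx*np.sin(th)])/1e3
    p=C@np.r_[P,1]; return k["fx"]*p[0]/p[2]+k["cx"],k["fy"]*p[1]/p[2]+k["cy"]
for th in np.arange(0,.2,.025): print(round(th,3),np.round(row(th),1),np.round(row(th,top=False),1))
cv2.imwrite("pics/w5c.png",im[:300])
E
```

```text
t12.70 pos [ 614.7 -124.3  256.7] psi -0.205 zax [-0.  0. -1.] F [-0.1  0.4 -4.9] M [ 0.01 -0.04  0.07] g 0.808
0.0 [322.   92.3] [322.   94.3]
0.025 [322.   89.6] [322.   91.4]
0.05 [322.  87.] [322.   88.5]
0.075 [322.   84.4] [322.   85.6]
0.1 [322.   81.8] [322.   82.8]
0.125 [322.   79.4] [322.  80.]
0.15 [321.9  77. ] [322.   77.3]
0.175 [321.9  74.6] [322.   74.6]
```

View pics/w5c.png

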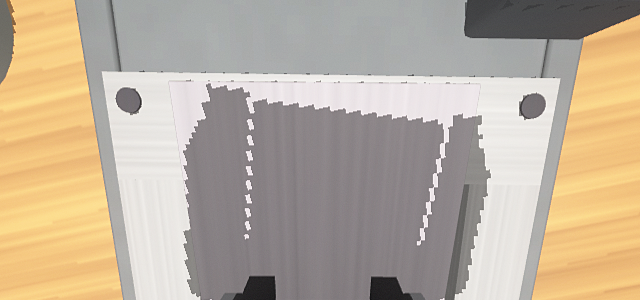

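Panel's far edge is now at row 82 (98 when flat), so the tilt is about 0.15 rad. A dark gap shows along the right side (about columns 450–480, rows 185–300), so I'll check the lateral centring.

```bash
python3 - <<'E'
from h import *
s,X=st(); k=manip.get_calibration("wrist"); T=np.array(k["T"]); im=cv2.imread("pics/w5.png"); g=cv2.GaussianBlur(cv2.cvtColor(im,6),(3,3),0).astype(float)
th=.152
def tool(u,v): return X.T@(T[:3,:3]@np.array([(u-k["cx"])/k["fx"],(v-k["cy"])/k["fy"],1])), X.T@(T[:3,3]-s["tool_pos"])*1e3
def hit(u,v,n,c):
    d,o=tool(u,v); return o+d*(c-n@o)/(n@d)
zt=(s["tool_pos"][2]-.07)*1e3
# panel top plane in tool: normal
n=np.array([np.sin(th),0,np.cos(th)]); c=n@np.array([0,0,155])+30
for v in [195,215,235,255,275,290]:
    d=np.gradient(g[v]); r=[]
    for lo,hi in [(100,250),(400,580)]:
        for i in range(lo,hi):
            a=abs(d[i])
            if a>7 and a>=abs(d[i-1]) and a>abs(d[i+1]): r.append((i,int(d[i]),"f%.1f"%hit(i,v,np.array([0,0,1.]),zt)[1],"p%.1f"%hit(i,v,n,c)[1]))
    print(v,"x f%.0f p%.0f"%(hit(320,v,np.array([0,0,1.]),zt)[0],hit(320,v,n,c)[0]),*r)
cv2.imwrite("pics/w5d.png",cv2.resize(im[150:310,150:510],None,fx=2.2,fy=2.2,interpolation=cv2.INTER_CUBIC))
E
```

```text
t12.70 pos [ 614.7 -124.3  256.7] psi -0.205 zax [-0.  0. -1.] F [-0.1  0.4 -4.9] M [ 0.01 -0.04  0.07] g 0.808
195 x f47 p49 (105, -23, 'f-98.4', 'p-92.8') (120, 21, 'f-91.6', 'p-86.4') (185, -38, 'f-62.2', 'p-58.6') (245, 27, 'f-35.0', 'p-33.0') (429, 42, 'f48.4', 'p45.7') (434, -40, 'f50.7', 'p47.8') (462, -15, 'f63.4', 'p59.8') (468, 13, 'f66.1', 'p62.4') (487, 36, 'f74.7', 'p70.5') (538, -22, 'f97.8', 'p92.3') (552, 24, 'f104.1', 'p98.3')
215 x f38 p40 (109, -20, 'f-98.2', 'p-93.5') (123, 20, 'f-91.8', 'p-87.4') (188, -40, 'f-61.8', 'p-58.8') (246, 45, 'f-35.1', 'p-33.4') (422, 27, 'f46.0', 'p43.8') (427, -26, 'f48.3', 'p46.0') (458, -17, 'f62.6', 'p59.6') (465, 13, 'f65.8', 'p62.6') (480, 36, 'f72.7', 'p69.2') (534, -22, 'f97.5', 'p92.9') (548, 21, 'f104.0', 'p99.0')
235 x f29 p30 (112, -23, 'f-98.5', 'p-94.7') (126, 21, 'f-91.9', 'p-88.4') (184, -40, 'f-64.7', 'p-62.2') (244, 37, 'f-36.6', 'p-35.2') (248, -39, 'f-34.8', 'p-33.4') (420, 37, 'f45.8', 'p44.0') (424, -41, 'f47.7', 'p45.8') (455, -17, 'f62.2', 'p59.8') (462, 14, 'f65.5', 'p63.0') (473, 7, 'f70.6', 'p67.9') (477, 31
[... 212 characters left out ...]
 (460, 12, 'f65.6', 'p63.7') (470, 41, 'f70.4', 'p68.4') (527, -20, 'f97.5', 'p94.7') (540, 17, 'f103.7', 'p100.8')
275 x f8 p10 (118, -20, 'f-99.0', 'p-97.2') (132, 20, 'f-92.2', 'p-90.5') (189, -40, 'f-64.6', 'p-63.4') (249, -8, 'f-35.5', 'p-34.8') (448, -15, 'f60.9', 'p59.8') (457, 13, 'f65.3', 'p64.1') (468, 41, 'f70.6', 'p69.3') (523, -21, 'f97.3', 'p95.5') (536, 9, 'f103.6', 'p101.7')
290 x f1 p1 (121, -15, 'f-98.8', 'p-97.8') (134, 21, 'f-92.5', 'p-91.5') (190, -40, 'f-65.0', 'p-64.3') (243, -39, 'f-38.9', 'p-38.5') (401, 38, 'f38.7', 'p38.3') (445, -14, 'f60.3', 'p59.7') (455, 13, 'f65.2', 'p64.5') (461, 39, 'f68.1', 'p67.4') (520, -22, 'f97.1', 'p96.1') (533, 14, 'f103.4', 'p102.4')
```

View pics/w5d.png

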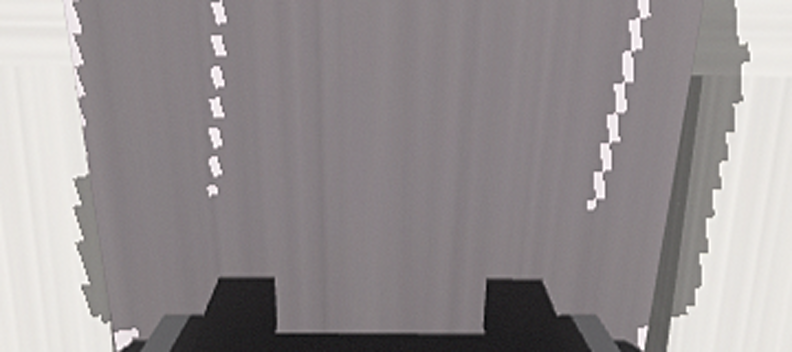

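The opening's right edge lies at tool y 65.5 against the panel's 59.7, so I need +2 mm in y and about +0.014 rad of twist. The shallow lip corner puts the opening centre about 4 mm to the deep side of nominal. I'll correct, then slide toward the deep pocket in small steps.

>>> play_rows --increments '[{"offset": [0, 1, 0], "twist": 0.014, "grip": 0.3}, {"offset": [0, 2, 0], "twist": 0.014, "grip": 0.3}, {"offset": [-4, 2, 0], "twist": 0.014, "grip": 0.3}, {"offset": [-9, 2, 0], "twist": 0.014, "grip": 0.3}, {"offset": [-14, 2, 0], "twist": 0.014, "grip": 0.3}]'

```text
time: 13.12
tool_pos: [0.6, -0.1233, 0.2566]
tool_rot: [-0.0, 0.994, -0.109, -0.0]
contact_force: [-0.2, 0.5, -4.3]
gripper_width: 0.805
```

>>> play_rows --increments '[{"offset": [-3, 0, 0], "twist": 0, "grip": 0.3}, {"offset": [-6, 0, 0], "twist": 0, "grip": 0.3}, {"offset": [-9, 0, 0], "twist": 0, "grip": 0.3}, {"offset": [-11, 0, 0], "twist": 0, "grip": 0.3}, {"offset": [-11, 0, 0], "twist": 0, "grip": 0.3}]'

```text
time: 13.53
tool_pos: [0.5894, -0.1209, 0.2567]
tool_rot: [-0.0, 0.994, -0.109, -0.0]
contact_force: [0.6, -0.2, -4.2]
gripper_width: 0.805
```

```bash
python3 - <<'E'
from h import *
st()
look(["panel_end_a"],"scene"); look(["panel_end_a"],"side")
E
```

```text
t13.53 pos [ 589.4 -120.9  256.7] psi -0.219 zax [-0.  0. -1.] F [ 0.6 -0.2 -4.2] M [-0.02 -0.01  0.02] g 0.805
scene panel_end_a [([508.4, -104.0, 55.9], 0.87), ([681.5, -142.2, 80.1], 0.59), ([787.6, 189.4, 0.9], 0.29)]
side panel_end_a [([505.3, -101.6, 57.4], 0.95), ([682.1, -139.0, 78.7], 0.93)]
```

>>> play_rows --increments '[{"offset": [-2, 0, 0], "twist": 0, "grip": 0.3}, {"offset": [-4, 0, 0], "twist": 0, "grip": 0.3}, {"offset": [-6, 0, 0], "twist": 0, "grip": 0.3}, {"offset": [-8, 0, 0], "twist": 0, "grip": 0.3}, {"offset": [-8, 0, 0], "twist": 0, "grip": 0.3}]'

```text
time: 14.15
tool_pos: [0.5816, -0.1192, 0.2565]
tool_rot: [-0.0, 0.994, -0.109, -0.0]
contact_force: [-0.0, 0.7, -4.8]
gripper_width: 0.803
```

>>> play_rows --increments '[{"offset": [-2, 0, 0], "twist": 0, "grip": 0.3}, {"offset": [-4, 0, 0], "twist": 0, "grip": 0.3}, {"offset": [-6, 0, 0], "twist": 0, "grip": 0.3}, {"offset": [-7, 0, 0], "twist": 0, "grip": 0.3}, {"offset": [-7, 0, 0], "twist": 0, "grip": 0.3}]'

```text
time: 14.57
tool_pos: [0.5749, -0.1177, 0.2566]
tool_rot: [-0.0, 0.994, -0.109, -0.0]
contact_force: [0.2, -0.3, -4.9]
gripper_width: 0.805
```

```bash
python3 - <<'E'
from h import *
st()
look(["panel_end_a","shallow_lip"],"scene"); look(["panel_end_a","shallow_lip"],"side"); look(["panel_end_a","hatch","shallow_lip"],"wrist","pics/w6.png")
E
```

```text
t14.57 pos [ 574.9 -117.7  256.6] psi -0.219 zax [-0.  0. -1.] F [ 0.2 -0.3 -4.9] M [ 0.02  0.02 -0.04] g 0.805
scene panel_end_a [([493.7, -98.9, 53.0], 0.95), ([666.9, -139.8, 79.3], 0.58), ([328.7, 443.2, 0.6], 0.3)]
scene shallow_lip [([670.8, -133.1, 71.2], 0.7), ([514.3, -100.6, 71.9], 0.45)]
side panel_end_a [([668.9, -135.6, 75.1], 0.92), ([490.7, -97.9, 57.1], 0.66)]
side shallow_lip [([672.1, -134.4, 70.9], 0.64)]
wrist panel_end_a [([667.0, -141.1, 75.4], 0.73)]
wrist hatch []
wrist shallow_lip [([670.2, -140.3, 72.2], 0.72)]
```

View pics/w6.png

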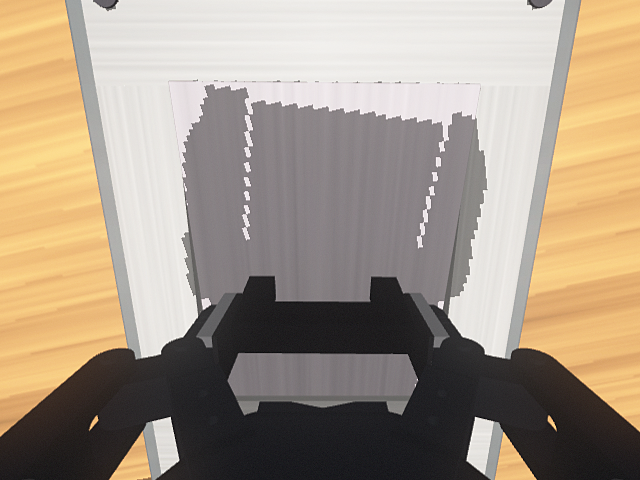

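Both side gaps are even, the panel's b edge (row 82) is just reaching the far lip line (row 85), and there is no contact force yet. Next I feel for the end wall.

>>> play_rows --increments '[{"offset": [-1, 0, 0], "twist": 0, "grip": 0.3}, {"offset": [-2, 0, 0], "twist": 0, "grip": 0.3}, {"offset": [-3, 0, 0], "twist": 0, "grip": 0.3}, {"offset": [-4, 0, 0], "twist": 0, "grip": 0.3}, {"offset": [-4, 0, 0], "twist": 0, "grip": 0.3}]'

```text
time: 15.48
tool_pos: [0.5711, -0.1168, 0.2566]
tool_rot: [-0.0, 0.994, -0.109, -0.0]
contact_force: [0.0, 0.1, -5.5]
gripper_width: 0.805
```

>>> play_rows --increments '[{"offset": [-1, 0, 0], "twist": 0, "grip": 0.3}, {"offset": [-2, 0, 0], "twist": 0, "grip": 0.3}, {"offset": [-3, 0, 0], "twist": 0, "grip": 0.3}, {"offset": [-3, 0, 0], "twist": 0, "grip": 0.3}]'

```text
time: 15.82
tool_pos: [0.5686, -0.1163, 0.2572]
tool_rot: [0.0, 0.994, -0.109, 0.001]
contact_force: [3.0, 0.3, -4.5]
gripper_width: 0.802
```

```bash
python3 - <<'E'
from h import *
st()
E
```

```text
t15.82 pos [ 568.6 -116.3  257.2] psi -0.219 zax [ 0.002 -0.    -1.   ] F [ 3.   0.3 -4.5] M [-0.09 -0.4   0.13] g 0.802
```

A wall contact of 3 N stopped the slide, and milestone 1 geometry holds: a at about x -107 and z -17, with b above the frame. Next I lower the b end, moving slightly to +x to offset the handle's lean.

>>> play_rows --increments '[{"offset": [1, 0, 1], "twist": 0, "grip": 0.3}, {"offset": [2, 0, 2], "twist": 0, "grip": 0.3}, {"offset": [2.3, 0, 3], "twist": 0, "grip": 0.3}, {"offset": [2.6, 0, 4], "twist": 0, "grip": 0.3}, {"offset": [2.6, 0, 4], "twist": 0, "grip": 0.3}]'

```text
time: 16.23
tool_pos: [0.5707, -0.1168, 0.2521]
tool_rot: [-0.0, 0.994, -0.109, -0.001]
contact_force: [0.1, -0.4, -4.7]
gripper_width: 0.803
```

>>> play_rows --increments '[{"offset": [0.3, 0, 1], "twist": 0, "grip": 0.3}, {"offset": [0.6, 0, 2], "twist": 0, "grip": 0.3}, {"offset": [1, 0, 3], "twist": 0, "grip": 0.3}, {"offset": [1, 0, 3], "twist": 0, "grip": 0.3}]'

```text
time: 16.57
tool_pos: [0.5719, -0.117, 0.2501]
tool_rot: [-0.0, 0.994, -0.109, -0.0]
contact_force: [-2.0, -0.2, 0.4]
gripper_width: 0.801
```

```bash
python3 - <<'E'
from h import *
st()
look(["panel_end_a"],"scene"); look(["panel_end_a"],"side")
E
```

```text
t16.57 pos [ 571.9 -117.   250.1] psi -0.219 zax [-0.001  0.    -1.   ] F [-2.  -0.2  0.4] M [ 0.16  0.78 -0.05] g 0.801
scene panel_end_a [([492.7, -100.2, 44.1], 0.57)]
side panel_end_a [([490.0, -98.2, 56.4], 0.97), ([675.1, 431.7, 0.2], 0.62), ([665.2, -135.1, 65.6], 0.58), ([787.1, 189.2, 4.9], 0.19)]
```

>>> play_rows --increments '[{"offset": [0.3, 0, 1], "twist": 0, "grip": 0.3}, {"offset": [0.6, 0, 2], "twist": 0, "grip": 0.3}, {"offset": [1, 0, 3], "twist": 0, "grip": 0.3}, {"offset": [1, 0, 3], "twist": 0, "grip": 0.3}]'

```text
time: 17.1
tool_pos: [0.5733, -0.1173, 0.2471]
tool_rot: [0.0, 0.994, -0.11, 0.001]
contact_force: [-0.7, 0.8, 2.2]
gripper_width: 0.801
```

>>> play_rows --increments '[{"offset": [0.3, 0, 1], "twist": 0, "grip": 0.3}, {"offset": [0.6, 0, 2], "twist": 0, "grip": 0.3}, {"offset": [0.6, 0, 2], "twist": 0, "grip": 0.3}]'

```text
time: 17.35
tool_pos: [0.5741, -0.1175, 0.2454]
tool_rot: [0.0, 0.994, -0.109, 0.001]
contact_force: [1.9, -0.3, 3.5]
gripper_width: 0.802
```

```bash
python3 - <<'E'
from h import *
st()
look(["panel_end_a"],"scene"); look(["panel_end_a"],"side"); look(["panel_end_a"],"wrist","pics/w7.png")
cv2.imwrite("pics/w7c.png",cv2.imread("pics/w7.png")[40:420])
E
```

```text
t17.35 pos [ 574.1 -117.5  245.4] psi -0.219 zax [ 0.003 -0.001 -1.   ] F [ 1.9 -0.3  3.5] M [0.15 0.31 0.07] g 0.802
scene panel_end_a [([661.3, -136.9, 62.8], 0.75), ([487.2, -99.4, 47.9], 0.58)]
side panel_end_a [([490.7, -97.4, 53.9], 0.6), ([666.9, -135.3, 60.1], 0.57)]
wrist panel_end_a [([662.9, -138.4, 56.4], 0.9)]
```

View pics/w7c.png

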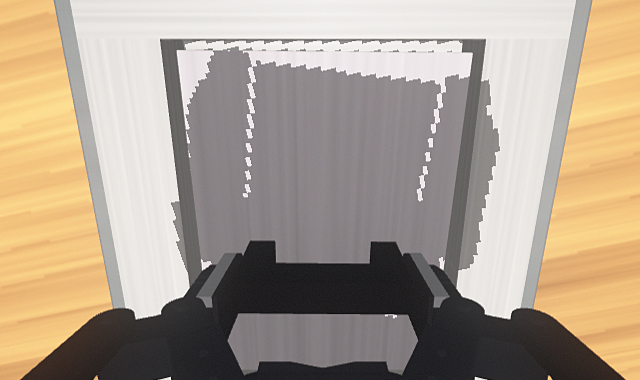

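The b end (crop row 52) is now inside the opening with a gap to the far lip (row 40), and the side gaps are even at about 15 and 13 px. I'll keep lowering.

>>> play_rows --increments '[{"offset": [0.8, 0, 1], "twist": 0, "grip": 0.3}, {"offset": [1.2, 0, 2], "twist": 0, "grip": 0.3}, {"offset": [1.6, 0, 3], "twist": 0, "grip": 0.3}, {"offset": [1.6, 0, 3], "twist": 0, "grip": 0.3}]'

```text
time: 17.98
tool_pos: [0.5755, -0.1179, 0.2421]
tool_rot: [0.0, 0.994, -0.109, 0.001]
contact_force: [4.6, -0.1, 5.0]
gripper_width: 0.802
```

>>> play_rows --increments '[{"offset": [0.3, 0, 1], "twist": 0, "grip": 0.3}, {"offset": [0.6, 0, 2], "twist": 0, "grip": 0.3}, {"offset": [0.9, 0, 3], "twist": 0, "grip": 0.3}, {"offset": [0.9, 0, 3], "twist": 0, "grip": 0.3}]'

```text
time: 18.32
tool_pos: [0.5765, -0.1181, 0.2393]
tool_rot: [0.0, 0.994, -0.109, 0.001]
contact_force: [5.7, -0.7, 6.3]
gripper_width: 0.804
```

```bash
python3 - <<'E'
from h import *
st()
look(["panel_end_a"],"scene"); look(["panel_end_a"],"side"); look(["panel_end_a"],"wrist")
E
```

```text
t18.32 pos [ 576.5 -118.1  239.3] psi -0.219 zax [ 0.003 -0.001 -1.   ] F [ 5.7 -0.7  6.3] M [ 0.13 -0.23 -0.06] g 0.804
scene panel_end_a [([490.1, -98.8, 47.1], 0.78), ([660.6, -138.0, 48.5], 0.59)]
side panel_end_a [([665.6, -135.8, 45.8], 0.82), ([488.4, -97.9, 55.8], 0.81)]
wrist panel_end_a [([661.5, -141.4, 43.1], 0.71)]
```

>>> play_rows --increments '[{"offset": [2, 0, 0.5], "twist": 0, "grip": 0.3}, {"offset": [4, 0, 0.5], "twist": 0, "grip": 0.3}, {"offset": [6, 0, 0.5], "twist": 0, "grip": 0.3}, {"offset": [8, 0, 0.5], "twist": 0, "grip": 0.3}, {"offset": [8, 0, 0.5], "twist": 0, "grip": 0.3}]'

```text
time: 19.03
tool_pos: [0.5821, -0.1193, 0.2389]
tool_rot: [-0.0, 0.994, -0.109, -0.005]
contact_force: [-13.3, 2.9, 19.3]
gripper_width: 0.803
```

>>> play_rows --increments '[{"offset": [1, 0, 0], "twist": 0, "grip": 0.3}, {"offset": [2, 0, 0], "twist": 0, "grip": 0.3}, {"offset": [3, 0, 0], "twist": 0, "grip": 0.3}, {"offset": [4, 0, 0], "twist": 0, "grip": 0.3}, {"offset": [4, 0, 0], "twist": 0, "grip": 0.3}]'

```text
time: 19.45
tool_pos: [0.5858, -0.1201, 0.2389]
tool_rot: [-0.001, 0.994, -0.109, -0.005]
contact_force: [-14.1, 2.4, 19.7]
gripper_width: 0.804
```

```bash
python3 - <<'E'
from h import *
st()
E
```

```text
t19.45 pos [ 585.8 -120.1  238.9] psi -0.219 zax [-0.011  0.002 -1.   ] F [-14.1   2.4  19.7] M [0.75 2.48 0.02] g 0.804
```

Too much downforce (about 24 N). I'll ease up, then slide on.

>>> play_rows --increments '[{"offset": [0, 0, -1.5], "twist": 0, "grip": 0.3}, {"offset": [0, 0, -3], "twist": 0, "grip": 0.3}, {"offset": [1, 0, -3], "twist": 0, "grip": 0.3}, {"offset": [2, 0, -3], "twist": 0, "grip": 0.3}, {"offset": [2, 0, -3], "twist": 0, "grip": 0.3}]'

```text
time: 19.87
tool_pos: [0.5889, -0.1208, 0.2395]
tool_rot: [-0.0, 0.994, -0.109, -0.002]
contact_force: [-2.4, 0.8, -0.5]
gripper_width: 0.801
```

>>> play_rows --increments '[{"offset": [1, 0, 0], "twist": 0, "grip": 0.3}, {"offset": [2, 0, 0], "twist": 0, "grip": 0.3}, {"offset": [2, 0, 0], "twist": 0, "grip": 0.3}]'

```text
time: 20.12
tool_pos: [0.5914, -0.1214, 0.2402]
tool_rot: [-0.0, 0.994, -0.109, -0.001]
contact_force: [-1.5, -0.4, -5.3]
gripper_width: 0.801
```

```bash
python3 - <<'E'
from h import *
st()
look(["panel_end_a"],"scene"); look(["panel_end_a"],"side"); look(["panel_end_a"],"wrist")
E
```

```text
t20.12 pos [ 591.4 -121.4  240.2] psi -0.219 zax [-0.001  0.    -1.   ] F [-1.5 -0.4 -5.3] M [0.05 0.26 0.1 ] g 0.801
scene panel_end_a [([678.5, -139.1, 50.1], 0.92), ([508.1, -101.8, 45.3], 0.82)]
side panel_end_a [([685.5, -136.5, 49.3], 0.65), ([593.3, -121.3, 71.1], 0.4), ([593.0, -117.6, 4.1], 0.32)]
wrist panel_end_a []
```

>>> play_rows --increments '[{"offset": [1, 0, 0.5], "twist": 0, "grip": 0.3}, {"offset": [2, 0, 0.5], "twist": 0, "grip": 0.3}, {"offset": [2, 0, 0.5], "twist": 0, "grip": 0.3}]'

```text
time: 20.67
tool_pos: [0.5924, -0.1216, 0.2403]
tool_rot: [-0.0, 0.994, -0.109, -0.003]
contact_force: [-9.3, 0.6, -0.8]
gripper_width: 0.798
```

>>> play_rows --increments '[{"offset": [1, 0, 0], "twist": 0, "grip": 0.3}, {"offset": [1.5, 0, 0], "twist": 0, "grip": 0.3}, {"offset": [1.5, 0, 0], "twist": 0, "grip": 0.3}]'

```text
time: 20.92
tool_pos: [0.593, -0.1218, 0.24]
tool_rot: [-0.0, 0.994, -0.108, -0.005]
contact_force: [-15.3, 1.8, 3.2]
gripper_width: 0.802
```

```bash
python3 - <<'E'
from h import *
st()
E
```

```text
t20.92 pos [ 593.  -121.8  240. ] psi -0.217 zax [-0.01   0.002 -1.   ] F [-15.3   1.8   3.2] M [0.5  2.06 0.59] g 0.802
```

The far wall is felt. I'll relieve the push and lower onto the ledges.

>>> play_rows --increments '[{"offset": [-1.5, 0, 0], "twist": 0, "grip": 0.3}, {"offset": [-2.5, 0, 0], "twist": 0, "grip": 0.3}, {"offset": [-2.5, 0, 1], "twist": 0, "grip": 0.3}, {"offset": [-2.5, 0, 2], "twist": 0, "grip": 0.3}, {"offset": [-2.5, 0, 2], "twist": 0, "grip": 0.3}]'

```text
time: 21.33
tool_pos: [0.5918, -0.1215, 0.2384]
tool_rot: [-0.0, 0.994, -0.109, -0.002]
contact_force: [-7.0, 1.2, -1.5]
gripper_width: 0.802
```

```bash
python3 - <<'E'
from h import *
st()
look(["panel_end_a"],"scene"); look(["panel_end_a"],"side"); look(["panel_end_a"],"wrist")
E
```

```text
t21.33 pos [ 591.8 -121.5  238.4] psi -0.218 zax [-0.003  0.001 -1.   ] F [-7.   1.2 -1.5] M [0.25 1.01 0.36] g 0.802
scene panel_end_a [([502.6, -104.8, 44.1], 0.93), ([675.8, -140.5, 50.0], 0.62)]
side panel_end_a [([504.9, -101.7, 50.6], 0.9), ([679.6, -139.8, 43.3], 0.6), ([591.8, -116.6, 4.3], 0.28)]
wrist panel_end_a []
```

>>> play_rows --increments '[{"offset": [0, 0, 1], "twist": 0, "grip": 0.3}, {"offset": [0, 0, 1], "twist": 0, "grip": 0.85}, {"offset": [0, 0, 1], "twist": 0, "grip": 0.9}, {"offset": [0, 0, 1], "twist": 0, "grip": 1}, {"offset": [0, 0, 1], "twist": 0, "grip": 1}]'

```text
time: 22.05
tool_pos: [0.5934, -0.1219, 0.2393]
tool_rot: [0.0, 0.994, -0.109, 0.002]
contact_force: [0.2, 0.3, -0.7]
gripper_width: 1.004
```

```bash
python3 - <<'E'
from h import *
st()
for i in range(3):
  look(["panel_end_a","panel_handle"],"scene"); look(["panel_end_a","panel_handle"],"side")
look(["panel_handle"],"wrist","pics/w8.png")
E
```

```text
t22.05 pos [ 593.4 -121.9  239.3] psi -0.219 zax [ 0.004 -0.001 -1.   ] F [ 0.2  0.3 -0.7] M [ 0.   -0.03  0.01] g 1.004
scene panel_end_a [([675.7, -143.4, 50.8], 0.64), ([505.9, -100.1, 44.5], 0.63)]
scene panel_handle [([590.6, -119.7, 87.6], 0.88)]
side panel_end_a [([681.1, -138.5, 43.8], 0.74), ([593.4, -119.7, 89.5], 0.63), ([505.9, -99.1, 51.8], 0.57), ([517.9, -106.8, 70.2], 0.18)]
side panel_handle [([587.5, -118.0, 89.5], 0.69)]
scene panel_end_a [([504.3, -101.8, 39.9], 0.59)]
scene panel_handle [([590.1, -121.2, 86.9], 0.92)]
side panel_end_a [([680.5, -139.0, 48.3], 0.82), ([503.6, -97.9, 48.1], 0.6), ([785.5, 190.1, 2.5], 0.49)]
side panel_handle [([591.3, -119.2, 88.3], 0.84), ([500.9, 457.8, 2.4], 0.16)]
scene panel_end_a [([503.9, -104.8, 41.9], 0.81), ([678.0, -142.7, 47.7], 0.77)]
scene panel_handle [([591.2, -118.4, 86.2], 0.93)]
side panel_end_a [([502.1, -103.2, 49.2], 0.81), ([680.7, -139.8, 43.9], 0.7), ([589.1, -121.4, 86.4], 0.25)]
side panel_handle [([589.0, -117.6, 88.5], 0.81)]
wrist panel_handle [([587.6, -122.2, 83.6], 0.91)]
```

View pics/w8.png

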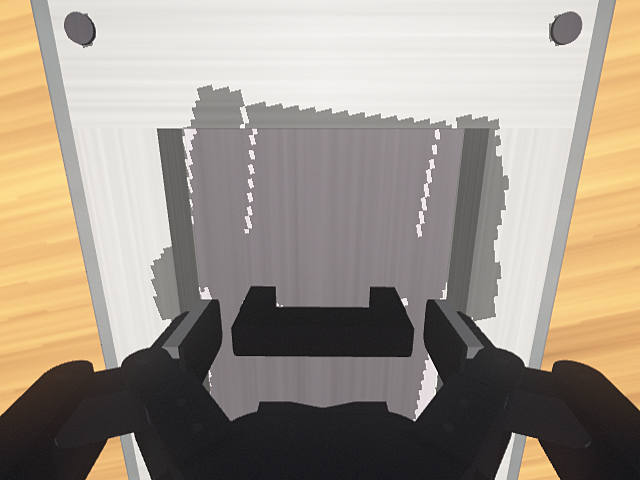

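The panel is under the far lip (row 128) and released, with the handle free between the pads. I'll retreat and check the seating by touching the bar's top lightly (seated, I expect contact at TCP z of about 0.265; on the step it would be about 0.2675).

>>> play_rows --increments '[{"offset": [0, 0, -10], "twist": 0, "grip": 1}, {"offset": [0, 0, -25], "twist": 0, "grip": 1}, {"offset": [0, 0, -40], "twist": 0, "grip": 1}, {"offset": [0, 0, -50], "twist": 0, "grip": 1}, {"offset": [0, 0, -50], "twist": 0, "grip": 0.6}]'

```text
time: 23.47
tool_pos: [0.5935, -0.1219, 0.2915]
tool_rot: [0.001, 0.994, -0.109, 0.003]
contact_force: [1.0, 0.2, 0.2]
gripper_width: 0.882
```

>>> play_rows --increments '[{"offset": [0, 0, 0], "twist": 0, "grip": 0.3}, {"offset": [0, 0, 0], "twist": 0, "grip": 0}, {"offset": [0, 0, 0], "twist": 0, "grip": 0}, {"offset": [0, 0, 0], "twist": 0, "grip": 0}, {"offset": [0, 0, 0], "twist": 0, "grip": 0}]'

```text
time: 23.88
tool_pos: [0.5922, -0.1215, 0.2868]
tool_rot: [-0.0, 0.994, -0.109, -0.001]
contact_force: [0.3, -0.3, -0.6]
gripper_width: 0.145
```

>>> play_rows --increments '[{"offset": [0, 0, 0], "twist": 0, "grip": 0}, {"offset": [0, 0, 8], "twist": 0, "grip": 0}, {"offset": [0, 0, 14], "twist": 0, "grip": 0}, {"offset": [0, 0, 16], "twist": 0, "grip": 0}, {"offset": [0, 0, 16], "twist": 0, "grip": 0}]'

```text
time: 24.3
tool_pos: [0.5919, -0.1215, 0.2701]
tool_rot: [-0.0, 0.994, -0.109, -0.001]
contact_force: [-0.1, -1.3, -0.7]
gripper_width: 0.001
```

```bash
python3 - <<'E'
from h import *
st()
look(["panel_handle","panel_end_a"],"wrist","pics/w9.png")
E
```

```text
t24.30 pos [ 591.9 -121.5  270.1] psi -0.219 zax [-0.003  0.001 -1.   ] F [-0.1 -1.3 -0.7] M [-0.02  0.01  0.03] g 0.001
wrist panel_handle [([586.3, -120.2, 81.5], 0.89)]
wrist panel_end_a [([506.3, -102.5, 48.1], 0.94)]
```

>>> play_rows --increments '[{"offset": [-2, 0, 1], "twist": 0, "grip": 0}, {"offset": [-2, 0, 2], "twist": 0, "grip": 0}, {"offset": [-2, 0, 2], "twist": 0, "grip": 0}, {"offset": [-2, 0, 2], "twist": 0, "grip": 0}]'

```text
time: 24.78
tool_pos: [0.5905, -0.1212, 0.2698]
tool_rot: [0.0, 0.994, -0.109, 0.0]
contact_force: [0.5, 0.7, -0.5]
gripper_width: 0.002
```

>>> play_rows --increments '[{"offset": [0, 0, 1], "twist": 0, "grip": 0}, {"offset": [0, 0, 1], "twist": 0, "grip": 0}, {"offset": [0, 0, 1], "twist": 0, "grip": 0}]'

```text
time: 25.03
tool_pos: [0.5905, -0.1212, 0.2686]
tool_rot: [-0.0, 0.994, -0.109, -0.0]
contact_force: [-0.5, -0.3, -0.1]
gripper_width: -0.002
```

>>> play_rows --increments '[{"offset": [0, 0, 1], "twist": 0, "grip": 0}, {"offset": [0, 0, 1], "twist": 0, "grip": 0}, {"offset": [0, 0, 1], "twist": 0, "grip": 0}]'

```text
time: 25.28
tool_pos: [0.5905, -0.1211, 0.2676]
tool_rot: [-0.0, 0.994, -0.109, -0.0]
contact_force: [-0.1, -0.9, 0.5]
gripper_width: 0.002
```

>>> play_rows --increments '[{"offset": [0, 0, 1], "twist": 0, "grip": 0}, {"offset": [0, 0, 1], "twist": 0, "grip": 0}, {"offset": [0, 0, 1], "twist": 0, "grip": 0}]'

```text
time: 25.53
tool_pos: [0.5905, -0.1211, 0.2666]
tool_rot: [-0.0, 0.994, -0.109, -0.0]
contact_force: [0.5, -0.4, 0.6]
gripper_width: -0.001
```

>>> play_rows --increments '[{"offset": [0, 0, 1], "twist": 0, "grip": 0}, {"offset": [0, 0, 1], "twist": 0, "grip": 0}, {"offset": [0, 0, 1], "twist": 0, "grip": 0}]'

```text
time: 25.78
tool_pos: [0.5905, -0.1211, 0.2656]
tool_rot: [-0.0, 0.994, -0.109, -0.0]
contact_force: [0.1, 0.7, -0.1]
gripper_width: -0.002
```

>>> play_rows --increments '[{"offset": [0, 0, 1], "twist": 0, "grip": 0}, {"offset": [0, 0, 1], "twist": 0, "grip": 0}, {"offset": [0, 0, 1], "twist": 0, "grip": 0}]'

```text
time: 26.03
tool_pos: [0.5906, -0.1212, 0.2654]
tool_rot: [0.0, 0.994, -0.109, 0.0]
contact_force: [-3.4, 0.6, 4.8]
gripper_width: 0.003
```

>>> play_rows --increments '[{"offset": [0, 0, 1], "twist": 0, "grip": 0}, {"offset": [0, 0, 1], "twist": 0, "grip": 0}, {"offset": [0, 0, 1], "twist": 0, "grip": 0}]'

```text
time: 26.28
tool_pos: [0.5907, -0.1212, 0.2654]
tool_rot: [0.0, 0.994, -0.109, -0.0]
contact_force: [-5.7, 1.3, 10.1]
gripper_width: -0.001
```

>>> play_rows --increments '[{"offset": [0, 0, 1], "twist": 0, "grip": 0}, {"offset": [0, 0, 1], "twist": 0, "grip": 0}, {"offset": [0, 0, 1], "twist": 0, "grip": 0}]'

```text
time: 26.53
tool_pos: [0.5908, -0.1212, 0.2654]
tool_rot: [0.0, 0.994, -0.109, -0.0]
contact_force: [-7.6, 1.7, 13.8]
gripper_width: 0.002
```

The bar top is firm at TCP z 0.2654, which matches flat on the ledges. I'll retreat and do a last check.

>>> play_rows --increments '[{"offset": [0, 0, -5], "twist": 0, "grip": 0}, {"offset": [0, 0, -25], "twist": 0, "grip": 0}, {"offset": [0, 0, -55], "twist": 0, "grip": 0}, {"offset": [0, 0, -90], "twist": 0, "grip": 0}, {"offset": [0, 0, -110], "twist": 0, "grip": 0}]'

```text
time: 26.95
tool_pos: [0.591, -0.1213, 0.3762]
tool_rot: [0.0, 0.994, -0.109, 0.002]
contact_force: [1.0, 0.0, 1.5]
gripper_width: -0.002
```

>>> play_rows --increments '[{"offset": [-30, 0, 0], "twist": 0, "grip": 0}, {"offset": [-60, 0, 0], "twist": 0, "grip": 0}, {"offset": [-80, 0, 0], "twist": 0, "grip": 0}, {"offset": [-80, 0, 0], "twist": 0, "grip": 0}, {"offset": [-80, 0, 0], "twist": 0, "grip": 0}]'

```text
time: 27.37
tool_pos: [0.5119, -0.1036, 0.3724]
tool_rot: [0.0, 0.994, -0.109, 0.0]
contact_force: [0.3, -0.9, 0.7]
gripper_width: 0.002
```

```bash
python3 - <<'E'
from h import *
st()
look(["panel_handle","panel_end_a","hatch"],"wrist","pics/w10.png")
for c in ["scene","side"]: look(["panel_handle","panel_end_a","hatch","tape1","jar","carton","small_cover"],c)
E
```

```text
t27.37 pos [ 511.9 -103.6  372.4] psi -0.219 zax [ 0.001 -0.    -1.   ] F [ 0.3 -0.9  0.7] M [-0.   -0.01 -0.01] g 0.002
wrist panel_handle [([586.7, -121.9, 81.7], 0.89)]
wrist panel_end_a [([678.0, -143.3, 41.3], 0.86), ([504.6, -99.9, 48.8], 0.6)]
wrist hatch []
scene panel_handle [([588.0, -119.2, 90.1], 0.7)]
scene panel_end_a [([679.2, -141.2, 49.3], 0.72)]
scene hatch []
scene tape1 [([352.3, 69.5, 1.8], 0.75), ([794.8, 67.5, 2.8], 0.63)]
scene jar [([370.0, -424.5, 3.9], 0.73), ([668.7, -137.4, 75.4], 0.61)]
scene carton [([675.7, 427.4, 2.3], 0.73)]
scene small_cover [([506.1, 456.5, 0.5], 0.59)]
side panel_handle [([591.4, -119.8, 89.8], 0.57)]
side panel_end_a [([501.6, -101.5, 49.0], 0.69), ([680.3, -140.7, 44.7], 0.67)]
side hatch [([591.5, -119.8, 71.9], 0.88), ([591.5, -117.9, 90.1], 0.27)]
side tape1 [([352.6, 70.5, 3.0], 0.98), ([787.2, 189.7, 2.1], 0.81), ([800.8, 68.3, 3.5], 0.8), ([677.0, 429.3, 6.2], 0.47)]
side jar [([367.4, -421.2, 0.2], 0.78)]
side carton [([673.9, 430.4, -0.8], 0.92)]
side small_cover [([504.8, 457.8, 4.0], 0.56)]
```

View pics/w10.png

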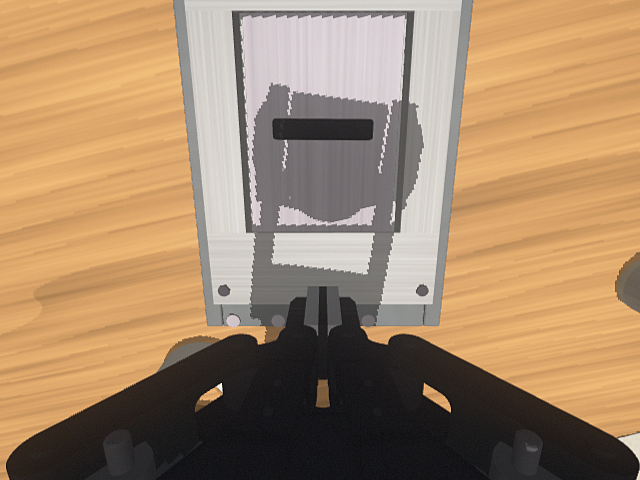

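Everything looks seated, but the end readings (a 49, b 44 mm) are within network noise of an a-on-step case. For a firm comparison I'll touch the frame's top with the same closed fingertips (seated, the difference should be 22 mm, otherwise 24.5).

>>> play_rows --increments '[{"offset": [-8, 0, 20], "twist": 0, "grip": 0}, {"offset": [-15, 0, 50], "twist": 0, "grip": 0}, {"offset": [-15, 0, 80], "twist": 0, "grip": 0}, {"offset": [-15, 0, 105], "twist": 0, "grip": 0}, {"offset": [-15, 0, 120], "twist": 0, "grip": 0}]'

```text
time: 28.78
tool_pos: [0.4965, -0.1001, 0.2494]
tool_rot: [-0.001, 0.994, -0.109, -0.002]
contact_force: [-0.6, -0.1, -0.0]
gripper_width: 0.002
```

>>> play_rows --increments '[{"offset": [0, 0, 1], "twist": 0, "grip": 0}, {"offset": [0, 0, 2], "twist": 0, "grip": 0}, {"offset": [0, 0, 4], "twist": 0, "grip": 0}, {"offset": [0, 0, 5], "twist": 0, "grip": 0}, {"offset": [0, 0, 5], "twist": 0, "grip": 0}]'

```text
time: 29.2
tool_pos: [0.4983, -0.1007, 0.2491]
tool_rot: [0.0, 0.994, -0.109, 0.001]
contact_force: [0.1, -0.4, -0.0]
gripper_width: -0.001
```

>>> play_rows --increments '[{"offset": [0, 0, 1], "twist": 0, "grip": 0}, {"offset": [0, 0, 2], "twist": 0, "grip": 0}, {"offset": [0, 0, 2], "twist": 0, "grip": 0}]'

```text
time: 29.45
tool_pos: [0.4978, -0.1005, 0.2459]
tool_rot: [0.0, 0.994, -0.109, 0.0]
contact_force: [-0.9, -0.1, 0.4]
gripper_width: -0.001
```

>>> play_rows --increments '[{"offset": [0, 0, 1], "twist": 0, "grip": 0}, {"offset": [0, 0, 2], "twist": 0, "grip": 0}, {"offset": [0, 0, 2], "twist": 0, "grip": 0}]'

```text
time: 29.7
tool_pos: [0.4977, -0.1005, 0.2435]
tool_rot: [-0.0, 0.994, -0.109, -0.0]
contact_force: [-0.4, -0.5, 0.2]
gripper_width: 0.003
```

>>> play_rows --increments '[{"offset": [0, 0, 1], "twist": 0, "grip": 0}, {"offset": [0, 0, 1], "twist": 0, "grip": 0}, {"offset": [0, 0, 1], "twist": 0, "grip": 0}]'

```text
time: 29.95
tool_pos: [0.4979, -0.1005, 0.2434]
tool_rot: [-0.0, 0.994, -0.109, -0.0]
contact_force: [-3.1, 0.5, 5.0]
gripper_width: -0.003
```

>>> play_rows --increments '[{"offset": [0, 0, 1], "twist": 0, "grip": 0}, {"offset": [0, 0, 1], "twist": 0, "grip": 0}, {"offset": [0, 0, 1], "twist": 0, "grip": 0}]'

```text
time: 30.2
tool_pos: [0.498, -0.1005, 0.2434]
tool_rot: [-0.0, 0.994, -0.109, -0.001]
contact_force: [-6.0, 0.9, 11.2]
gripper_width: 0.003
```

The difference is 22.0 mm, so the panel is fully seated. I'll retreat and hand in.

>>> play_rows --increments '[{"offset": [0, 0, -5], "twist": 0, "grip": 0}, {"offset": [0, 0, -25], "twist": 0, "grip": 0}, {"offset": [0, 0, -55], "twist": 0, "grip": 0}, {"offset": [0, 0, -80], "twist": 0, "grip": 0}, {"offset": [0, 0, -100], "twist": 0, "grip": 0}]'

```text
time: 30.62
tool_pos: [0.498, -0.1006, 0.3439]
tool_rot: [0.0, 0.994, -0.109, 0.001]
contact_force: [1.3, -0.5, 0.3]
gripper_width: 0.003
```

>>> play_rows --increments '[{"offset": [0, 0, 0], "twist": 0, "grip": 0}, {"offset": [0, 0, 0], "twist": 0, "grip": 0}, {"offset": [0, 0, 0], "twist": 0, "grip": 0}]'

```text
time: 30.87
tool_pos: [0.4974, -0.1004, 0.3405]
tool_rot: [-0.0, 0.994, -0.109, -0.001]
contact_force: [0.2, 0.4, 0.1]
gripper_width: -0.002
```

```bash
python3 - <<'E'
from h import *
st(); print(manip.job_done())
E
```

```text
t30.87 pos [ 497.4 -100.4  340.5] psi -0.219 zax [-0.001  0.001 -1.   ] F [0.2 0.4 0.1] M [ 0.03 -0.02  0.04] g -0.002
the job is handed in; nothing more can be done
None
```

The panel is back in the hatch, flat on the ledges, with its far end seen under its lip and the deep end under its lip by feel and measured position. I handed the job in at 30.9 s.

**How it went:** The tool cannot tilt, so I gripped the bar by its ends, which let the panel pivot. I tilted it about 0.12–0.15 rad against the shallow lip. I then tucked end a under the deep lip until I felt 3 N against the end wall, lowered end b past the far lip, slid back to the far wall and let go. The highest reading on the wrist was about 24 N, from pressing down too hard while sliding; I eased off at once.

**Last checks:**
- **Height:** the bar's top is 22.0 mm above the frame's top, measured by touching both with the same fingertips. That matches a seated panel; it would be about 24.5 mm if one end were still on the step.
- **Position:** the handle is within about 5 mm of the hatch point, and the panel is in line with the frame.
- **Bystanders:** tape1, one far tape roll, the jar, carton and small cover re-measured within about 6 mm of their start in at least one view. The second far roll was re-measured in only one view, and I did not re-measure the screwdriver. The arm did not go near either of them at bench height.

**What disagreed:**
- **End heights:** the camera networks put the ends at about 49 and 45 mm over the bench, against 46 mm when seated. That is within their noise, so I trusted the touch measurement.
- **Tilt during the tuck:** my estimates ranged from 0.10 to 0.155 rad. All of them fit the required condition for the tuck.

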